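# Lock the card reader into its counter dock

## Task

The card reader lies loose in its white counter dock. Turn the orange wing knob of that dock clockwise (seen from above) to its stop, about a quarter turn, so that its cam draws the sliding jaw up and the reader is held tight against the dock's fence, then let go. Leave the knob of the other dock, the one with the phone, as it is.

Things in the scene. Friction and masses are not known exactly. Their poses are not given: they have to be found in the camera images.
- card_cam (a joint): Angle of the orange wing knob of the card reader's dock: 0 fully open, growing clockwise seen from above, end stop at 1.57 (tight). It starts somewhere between 0.05 and 0.35. It needs about 0.1 N m (light, a little more at the end) and stays where it is left.
- card_cam_grip (a point): Grip point of that knob: on its upright axis, 68 mm above the table. Its wing is a bar 60 mm long, 12 mm wide, 42 to 82 mm above the table, to be pinched across its width from above. The point turns with the knob: x along the wing, y across it, z up; the -x end bears a white mark. Below the wing is a disc of radius 22 mm, top at 42 mm; the rest of the dock is lower than 36 mm.
- card_reader: Black card reader 150 x 70 x 22 mm, small keys and pale green screen, loose in its white fixed dock (170 x 172 mm). Origin: centre of its underside, 8 mm above the table; x along its length (screen end), y towards the dock's fence, z up. The turning knob's sprung jaw pushes it 3 to 6 mm along y to the fence. Knob axis 71 to 73 mm from its origin, on its -y side; 76.5 mm once tight.
- phone_cam_tip (a point): The white-marked end, 28 mm from the axis and 82 mm above the table, of the orange wing knob of the other, equal dock, which holds a phone (flat, bright screen). Not to be turned.
Mind the look-alikes: they are no part of the job. What is shaped like the part that bears card_cam but turquoise or yellow is not meant. Of the things that look like the card_reader, the larger one is meant.

How it is judged:
By the outcome, as a careful person would: the job done as asked, in the order asked, and still so for the second after the job is handed in, with the robot touching nothing.
It also fails if it takes over 32 s, if anything falls off the work surface, if the arm or the gripper's body presses on something with over 40 N, if the wrist force passes 120 N, or if a joint passes its speed limit or range.

## Robot

A 6-joint arm with a two-finger parallel gripper is mounted at the origin on the work surface. World frame = base frame: x ahead of the robot, y to its left, z up, the work surface at z = 0. Lengths are in m, angles in rad, forces in N, time in s.
With the tool pointing down it reaches from about 0.375 to 0.9 m from the base axis. Payload 3.1 kg.
Tool frame: the origin (TCP) lies at the centre of the arm's flange, where the gripper is bolted on; the fingertips stand 182 mm ahead of it and the grasp point (between the pads) lies 164 mm ahead of it; z points along the fingers, y is the line along which they close (so a half turn about z gives the same grasp; the last joint's range is limited). The gripper opens to 87 mm and grips with 3 to 60 N. Pads are 19 mm wide; open, the fingers measure 117 mm over their backs; the gripper's body (75 mm by 190 mm) begins 51 mm behind the grasp point.
Start: joints at [-1.355, 0.527, 1.433, -0, 1.181, -0.178], TCP at [0.24, -0.577, 0.405] pointing down, gripper open.
Joint ranges: [-3.08, 3.08], [-0.75, 2.2], [0.22, 2.44], [-1.43, 4.57], [0, 2.65], [-2.85, 2.85]. Speed limits (rad/s): [2.79, 2.79, 3.14, 3.14, 3.14, 3.14].

## Interface

Orientations are given as a unit quaternion [x, y, z, w].
In Python, from rig import * gives the robot as it stands.
- The arm moves only by the tool move_arm, never from a script. Its argument "commands" is a list that holds one entry, the list of rows, each a list of 6 numbers: the shift along the tool's x, y, z in units of 40 mm (1.0 is 40 mm), then the turn, a rotation vector about the tool's x, y, z in rad. A call has 1 to 12 rows; each row is the pose to reach, as a shift and turn from the pose commanded when the call began, along the tool's axes at that moment; what a row does not reach only later rows make up. A row lasts 1/8 s, in which the tool goes at most 62.5 mm and 10.7 degrees, less where a joint would pass 70% of its speed; a pose out of reach is approached as far as the arm can. A call with a gripper value outside its range is refused whole. "claw" is the closure, from -1 (fully open) to 1 (shut), so that 0 is half open, set as the call begins (left out, the last holds). The fingers move at their own pace and stop on an object; "squeeze" is the grip in N (left out, the last holds). Time passes only in rows, so rows that repeat a pose let the fingers close. It gives the time, the measured TCP pose, the force, the opening and the grip force at its end, in the units of the state.
- get_obs(): the state, without advancing time (a new reading comes with each control period).
- camera(name): name is "scene" or "top" or "wrist"; returns a dict with "pixels" (384x512x3 uint8, blue, green, red), "range_z" (384x512 float32, m along the optical axis (not along the pixel's ray), 0 where there is no reading), "camera_matrix" (3x3 intrinsics, pixels), "extrinsics" (4x4, takes a point from world to camera coordinates). Camera axes: x right, y up, looking along -z (the intrinsics and any distortion apply to the point x, -y, -z); pixel columns grow to the right and rows downward; lengths in m; the calibration is good to about 2 mm. A picture is of the moment at which its call begins.
- hand_in(): hands the job in; it is judged then, once.
The state is a dict: "time": time; "q": joint angles; "joint_velocities": joint speeds; "joint_torque": joint torques, N m; "position": TCP position; "tool_rot": TCP orientation; "ft_force": force on the tool from outside, world axes, zero at the start; "moment": the same for the moment, N m; "grip_width": finger opening in m; "grip_force": force on a finger pad.
Only numpy, scipy, OpenCV 4.12 (cv2) and the standard library are available. Lean on these libraries where they do the work, as an engineer would, in place of code of your own. Each camera call takes 0.05 s, during which the arm holds its last target. There are 200 camera calls.

## Working session

There is one attempt and no reset: what is moved stays moved. The work goes in short steps, Python scripts to look and compute and a tool call to move; the robot and the scene stay as the last step left them, time stands still between calls to the robot, and variables do not carry over. Pictures are saved under pics/ and viewed, at most 10 in all, crops included, and the job is handed in when it is done.

Besides the shell and the picture viewer there is one more tool, called as name(argument=value, ...) on one line, values as JSON. move_arm: Moves the arm, as the interface text tells. Its arguments: {"type":"object","properties":{"commands":{"type":"array","items":{"type":"array","items":{"type":"array","items":{"type":"number"}}}},"claw":{"type":"number"},"squeeze":{"type":"number"}},"required":["commands"]}

```bash
mkdir -p pics; cat > h.py <<'E'
from rig import *
import numpy as np, cv2
def snap(n):
    c=camera(n); np.savez(f'/tmp/{n}.npz',**c); return c
def world(c,u,v,z=None):
    K=c['camera_matrix'];E=np.linalg.inv(c['extrinsics'])
    u=np.asarray(u,float);v=np.asarray(v,float)
    d=np.stack([(u-K[0,2])/K[0,0],-(v-K[1,2])/K[1,1],-np.ones_like(u)],-1)
    if z is None:
        r=c['range_z'][v.astype(int),u.astype(int)]
        return (d*r[...,None])@E[:3,:3].T+E[:3,3]
    w=d@E[:3,:3].T; s=(z-E[2,3])/w[...,2]
    return w*s[...,None]+E[:3,3]
def orange(c):
    h=cv2.cvtColor(c['pixels'],cv2.COLOR_BGR2HSV)
    return cv2.inRange(h,(5,140,90),(19,255,255))
E
python3 - <<'E'
from h import *
print(get_obs())
ims=[]
for n in ('scene','top'):
    c=snap(n); cv2.imwrite(f'pics/{n}1.png',c['pixels'])
    print(n,c['camera_matrix'].round(1).tolist())
    nl,l,s,ce=cv2.connectedComponentsWithStats(orange(c))
    for i in range(1,nl):
        if s[i,4]>25:
            v,u=np.where(l==i); p=world(c,u,v)
            print(s[i],ce[i].round(1),np.median(p,0).round(4),p[:,2].max().round(3))
E
```

```text
{'time': 0.0, 'q': array([-1.35448546e+00,  5.28451475e-01,  1.43390103e+00, -1.38144063e-05,
        1.18137875e+00, -1.78499422e-01]), 'joint_velocities': array([ 0.00021947, -0.00169851,  0.00121378,  0.00023973,  0.00070041,
       -0.00105406]), 'joint_torque': array([ 3.36893218e-04, -4.40044498e+01, -1.76589775e+01,  6.32844935e-02,
        5.82373235e-02, -1.84133373e-04]), 'position': array([ 0.24034672, -0.5765663 ,  0.40378064]), 'tool_rot': array([ 9.80577720e-01,  1.96127997e-01, -2.66007589e-05, -1.06898618e-03]), 'ft_force': array([-0.38006004,  0.49169785,  0.71064376]), 'moment': array([ 0.04025977, -0.0537683 , -0.07516252]), 'grip_force': 0.0, 'grip_width': 0.08697151049234729}
scene [[377.0, 0.0, 255.4], [0.0, 377.0, 185.0], [0.0, 0.0, 1.0]]
[211  29  81  29 354] [252.   42.8] [-0.7071 -0.7859 -0.2066] 0.657
[  0  40  96  39 202] [42.8 63.5] [ 0.4164 -0.8472  0.1063] 0.657
[195 112  17  24 167] [202.3 126.4] [ 0.3146 -0.2611  0.0472] 0.657
[  0 123 128  68 451] [ 61.7 168.8] [ 0.6605 -0.4811  0.0034] 0.01
[131 171  24  28 413] [143.3 186.1] [ 0.572  -0.2172  0.061
[... 1212 characters left out ...]
.6] [ 0.7726 -0.0043  0.0246] 0.028
[454  92  47 144 585] [474.8 150.9] [ 0.5643 -0.4742  0.0049] 0.791
[  0 110  51 149 449] [ 28.7 164.7] [0.5639 0.4901 0.0047] 0.791
[363 123  10  27 118] [367.3 134.6] [ 0.5695 -0.2248  0.0818] 0.085
[188 132  12  24  80] [194.2 142.8] [0.5571 0.1145 0.0818] 0.085
[351 132  10  20 125] [356.1 142. ] [ 0.565  -0.2134  0.0429] 0.047
[198 143  10  18  98] [202.6 152.2] [0.5449 0.1036 0.0429] 0.046
[388 258  14  25 158] [394.9 268.1] [ 0.3129 -0.2708  0.082 ] 0.791
[379 263  13  19 132] [384.1 272.7] [ 0.2992 -0.2623  0.0431] 0.791
[144 270  14  22 116] [149.8 280.6] [0.2863 0.1952 0.0823] 0.085
[157 271  11  17  83] [163.4 279. ] [0.285  0.1786 0.0424] 0.046
```

View pics/scene1.png

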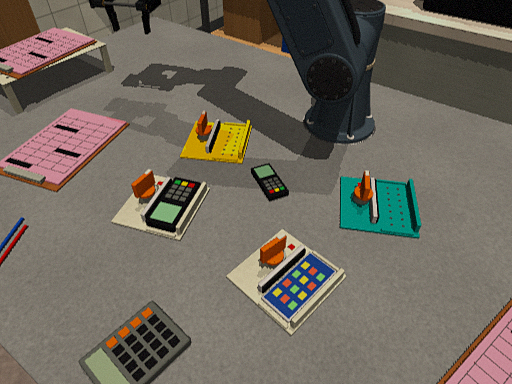

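View pics/top1.png

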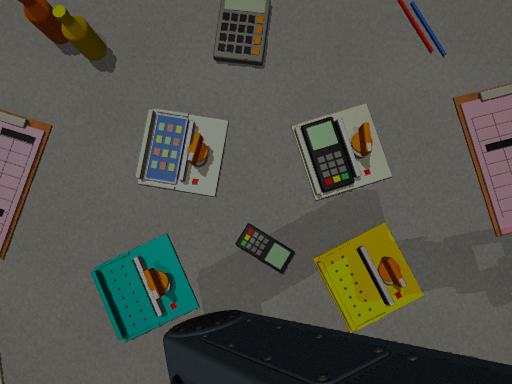

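The scene view shows the reader's white dock with its orange knob at about (143,186). In the top view the knob is at (362,138) with the reader left of it at (328,155). The phone dock is at (200,150). Next I'll measure the wing from both views.

```bash
python3 - <<'E'
from h import *
from scipy.spatial.transform import Rotation as R
for n in ('top','scene'):
    c=snap(n)
    v,u=np.mgrid[0:384,0:512]; p=world(c,u.ravel(),v.ravel())
    m=(np.hypot(p[:,0]-.567,p[:,1]+.222)<.05)
    t=m&(p[:,2]>.077)&(p[:,2]<.09)
    q=p[t]; print(n,t.sum(),'top z',np.median(q[:,2]))
    r=cv2.minAreaRect((q[:,:2]*1000).astype(np.float32)); print(r, cv2.boxPoints(r).round(1).tolist())
    w=m&(p[:,2]>.047)&(p[:,2]<.09); r=cv2.minAreaRect((p[w][:,:2]*1000).astype(np.float32)); print('wing',r)
    d=m&(p[:,2]>.039)&(p[:,2]<.045); print('disc',cv2.minEnclosingCircle((p[d][:,:2]*1000).astype(np.float32)))
    px=c['pixels'].reshape(-1,3); hsv=cv2.cvtColor(c['pixels'],cv2.COLOR_BGR2HSV).reshape(-1,3)
    wh=t&(hsv[:,1]<110); print('white',wh.sum(),p[wh].mean(0))
    mm=t; pc=np.cov(q[:,:2].T); e,V=np.linalg.eigh(pc); print('dir',np.degrees(np.arctan2(V[1,1],V[0,1])),q.mean(0))
    x0,y0=((325,95) if n=='top' else (110,150))
    cr=c['pixels'][y0:y0+75,x0:x0+100] if n=='scene' else c['pixels'][95:210,285:400]
    cv2.imwrite(f'pics/{n}2.png',cv2.resize(cr,None,fx=5,fy=5,interpolation=cv2.INTER_NEAREST))
o=get_obs(); M=R.from_quat(o['tool_rot']).as_matrix(); print(M.round(3),o['position'])
E
```

```text
top 189 top z 0.08232451199065927
((565.1856079101562, -226.14154052734375), (59.438262939453125, 12.900012969970703), 4.908302307128906) [[535.0, -222.3000030517578], [536.0999755859375, -235.10000610351562], [595.2999877929688, -230.0], [594.2000122070312, -217.1999969482422]]
wing ((565.0536499023438, -225.68560791015625), (59.38787078857422, 13.503564834594727), 3.5705745220184326)
disc ((561.5689086914062, -224.6400604248047), 24.222307205200195)
white 42 [ 0.54880314 -0.22769559  0.08307953]
dir -175.8221159298221 [ 0.56447832 -0.22490824  0.08217628]
scene 112 top z 0.0812058431384588
((567.2425537109375, -222.48544311523438), (58.581443786621094, 13.743306159973145), 4.390335559844971) [[537.5, -217.89999389648438], [538.5999755859375, -231.60000610351562], [597.0, -227.10000610351562], [595.9000244140625, -213.39999389648438]]
wing ((566.533935546875, -222.26661682128906), (60.65662384033203, 14.12509536743164), 3.3545966148376465)
disc ((567.96728515625, -221.7489013671875), 28.333744049072266)
white 13 [ 0.54599754 -0.22545928  0.08218671]
dir -175.71343872125922 [ 0.56783153 -0.22124778  0.08084845]
[[ 0.923  0.385 -0.   ]
 [ 0.385 -0.923  0.001]
 [ 0.    -0.001 -1.   ]] [ 0.24035194 -0.57670441  0.40412912]
```

View pics/top2.png

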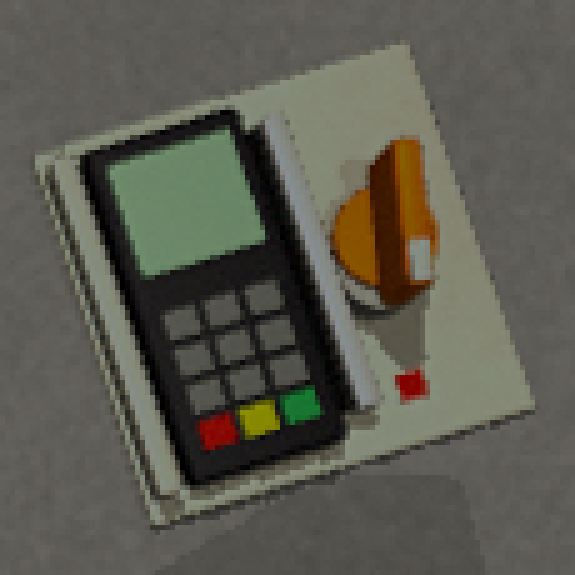

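The top crop shows the reader at the left of the crop and the knob at (400,230). The white mark is at (420,258), towards the robot. The wing points along about +4.5° and its axis is near (0.566, −0.224). Now I'll move to hover above it.

move_arm(commands=[[[10.9,-5.0,2.6,0,0,0.316],[10.9,-5.0,2.6,0,0,0.316],[10.9,-5.0,2.6,0,0,0.316],[10.9,-5.0,2.6,0,0,0.316],[10.9,-5.0,2.6,0,0,0.316],[10.9,-5.0,2.6,0,0,0.316],[10.9,-5.0,2.6,0,0,0.316],[10.9,-5.0,2.6,0,0,0.316],[10.9,-5.0,2.6,0,0,0.316],[10.9,-5.0,2.6,0,0,0.316],[10.9,-5.0,2.6,0,0,0.316],[10.9,-5.0,2.6,0,0,0.316]]], claw=-1, squeeze=30)

```text
time: 1.7
position: [0.5653, -0.2259, 0.3011]
tool_rot: [0.999, 0.038, 0.0, 0.0]
ft_force: [-0.6, 0.4, 1.0]
grip_width: 0.0872
grip_force: 0.0
```

```bash
cat > w.py <<'E'
from h import *
import sys
from scipy.spatial.transform import Rotation as R
o=get_obs();M=R.from_quat(o['tool_rot']).as_matrix();print(o['time'],o['position'].round(4),o['q'].round(3),M.round(3).tolist(),o['ft_force'].round(1))
c=snap('wrist'); v,u=np.mgrid[0:384,0:512]; p=world(c,u.ravel(),v.ravel())
hsv=cv2.cvtColor(c['pixels'],cv2.COLOR_BGR2HSV).reshape(-1,3)
t=(np.hypot(p[:,0]-.566,p[:,1]+.224)<.045)&(p[:,2]>.076)&(p[:,2]<.088)
q=p[t]; print(t.sum(),np.median(q[:,2]),cv2.minAreaRect((q[:,:2]*1000).astype(np.float32)))
t=(np.hypot(p[:,0]-.566,p[:,1]+.224)<.045)&(p[:,2]>.039)&(p[:,2]<.045)
print('disc',cv2.minEnclosingCircle((p[t][:,:2]*1000).astype(np.float32)))
t=(np.hypot(p[:,0]-.58,p[:,1]+.15)<.12)&(p[:,2]>.026)&(p[:,2]<.034)&(hsv[:,2]<70)
if t.sum()>20: print('reader',cv2.minAreaRect((p[t][:,:2]*1000).astype(np.float32)))
cv2.imwrite(f'pics/{sys.argv[1]}.png',c['pixels'])
E
python3 w.py w1
```

```text
1.7 [ 0.5653 -0.2259  0.3011] [-0.564  0.636  1.565 -0.     0.94   0.931] [[0.997, 0.076, 0.0], [0.076, -0.997, -0.0], [0.0, 0.0, -1.0]] [-0.6  0.4  1. ]
1701 0.08122955097876383 ((566.5270385742188, -226.25831604003906), (59.40610885620117, 11.774242401123047), 4.831808090209961)
disc ((570.6834716796875, -226.4412384033203), 25.55694007873535)
reader ((552.8424072265625, -160.49813842773438), (134.79092407226562, 91.42608642578125), 17.41455078125)
```

View pics/w1.png

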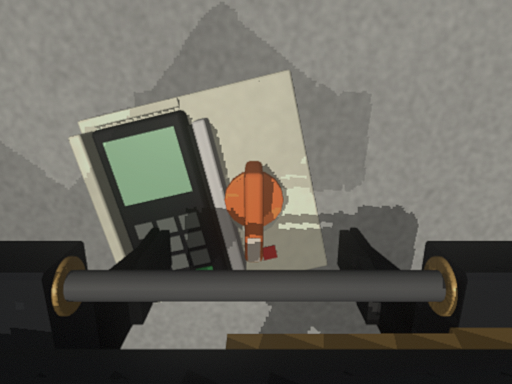

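The wrist view shows the wing between the fingers, with the mark at (254,255). It agrees with the earlier measurement to within 2 mm, so I'll descend and pinch it.

move_arm(commands=[[[0.02,0,0.8,0,0,-0.005],[0.02,0,1.4,0,0,-0.005],[0.02,0,1.7,0,0,-0.005],[0.02,0,1.7,0,0,-0.005]]])

```text
time: 2.25
position: [0.5664, -0.2248, 0.2322]
tool_rot: [0.999, 0.042, -0.001, -0.0]
ft_force: [0.5, 0.1, -0.1]
grip_width: 0.0871
grip_force: 0.0
```

move_arm(commands=[[[0,0,0,0,0,0],[0,0,0,0,0,0],[0,0,0,0,0,0],[0,0,0,0,0,0],[0,0,0,0,0,0],[0,0,0,0,0,0],[0,0,0,0,0,0],[0,0,0,0,0,0]]], claw=1, squeeze=30)

```text
time: 3.25
position: [0.5667, -0.2245, 0.2327]
tool_rot: [0.999, 0.042, -0.0, -0.0]
ft_force: [-0.2, -1.1, 0.1]
grip_width: 0.0149
grip_force: 0.0
```

move_arm(commands=[[[0,0,0,0,0,0],[0,0,0,0,0,0],[0,0,0,0,0,0]]])

```text
time: 3.62
position: [0.5668, -0.2251, 0.2327]
tool_rot: [0.999, 0.042, 0.0, 0.001]
ft_force: [-1.0, -4.7, -2.1]
grip_width: 0.0119
grip_force: 30.0
```

move_arm(commands=[[[0,0,0,0,0,0.1],[0,0,0,0,0,0.2],[0,0,0,0,0,0.3],[0,0,0,0,0,0.4],[0,0,0,0,0,0.5],[0,0,0,0,0,0.6],[0,0,0,0,0,0.7],[0,0,0,0,0,0.8],[0,0,0,0,0,0.9],[0,0,0,0,0,1.0],[0,0,0,0,0,1.1],[0,0,0,0,0,1.15]]])

```text
time: 5.12
position: [0.5666, -0.2255, 0.2327]
tool_rot: [0.861, -0.509, 0.0, 0.001]
ft_force: [-2.1, -6.1, -1.3]
grip_width: 0.0118
grip_force: 30.0
```

```bash
python3 -c "
from rig import *
o=get_obs();print(o['moment'].round(2),o['ft_force'].round(1),o['q'].round(3))"
```

```text
[-0.94  0.31  0.08] [-2.1 -6.1 -1.3] [-0.561  0.738  1.597 -0.003  0.806  2.078]
```

move_arm(commands=[[[0,0,0,0,0,0.06],[0,0,0,0,0,0.12],[0,0,0,0,0,0.17],[0,0,0,0,0,0.2],[0,0,0,0,0,0.2]]])

```text
time: 5.75
position: [0.5665, -0.2256, 0.2327]
tool_rot: [0.806, -0.591, 0.0, 0.001]
ft_force: [-2.6, -5.0, -1.3]
grip_width: 0.0118
grip_force: 30.0
```

```bash
python3 -c "
from rig import *
o=get_obs();print(o['moment'].round(2),o['ft_force'].round(1),o['q'].round(3))"; python3 w.py w2
```

```text
[-0.94  0.32  0.03] [-2.6 -5.  -1.3] [-0.562  0.738  1.597 -0.003  0.806  2.277]
5.75 [ 0.5665 -0.2256  0.2327] [-0.562  0.738  1.597 -0.003  0.806  2.277] [[0.301, -0.954, -0.0], [-0.954, -0.301, -0.002], [0.002, 0.001, -1.0]] [-2.6 -5.  -1.3]
3055 0.08120219120740138 ((569.0943603515625, -226.7038116455078), (30.832416534423828, 58.11343765258789), 2.722179889678955)
disc ((568.0402221679688, -232.59555053710938), 23.366819381713867)
reader ((546.9918823242188, -170.9890899658203), (31.760894775390625, 22.449304580688477), 17.395313262939453)
```

move_arm(commands=[[[0,0,0,0,0,0.03],[0,0,0,0,0,0.06],[0,0,0,0,0,0.08],[0,0,0,0,0,0.08]]])

```text
time: 6.3
position: [0.5665, -0.2253, 0.2328]
tool_rot: [0.783, -0.622, 0.0, 0.001]
ft_force: [-1.9, -5.4, -1.2]
grip_width: 0.012
grip_force: 30.0
```

```bash
python3 -c "
from rig import *
o=get_obs();print(o['moment'].round(3),o['ft_force'].round(1),o['q'].round(3))"
```

```text
[-0.853  0.326  0.755] [-1.9 -5.4 -1.2] [-0.561  0.738  1.597 -0.004  0.807  2.354]
```

The reaction moment jumped to 0.75 N m, so the stop is reached. I'll release and lift.

move_arm(commands=[[[0,0,0,0,0,0],[0,0,0,0,0,0],[0,0,0,0,0,0],[0,0,0,0,0,0],[0,0,0,0,0,0],[0,0,0,0,0,0]]], claw=-1)

```text
time: 7.05
position: [0.5668, -0.2245, 0.2327]
tool_rot: [0.782, -0.623, -0.0, -0.0]
ft_force: [-0.3, -0.5, -0.0]
grip_width: 0.0641
grip_force: 0.0
```

move_arm(commands=[[[0,0,-0.5,0,0,0],[0,0,-1.2,0,0,0],[0,0,-2.2,0,0,0],[0,0,-3,0,0,0],[0,0,-3,0,0,0]]])

```text
time: 7.68
position: [0.5675, -0.2249, 0.3557]
tool_rot: [0.782, -0.623, 0.003, -0.0]
ft_force: [0.6, 0.1, -0.4]
grip_width: 0.0868
grip_force: 0.0
```

```bash
python3 w.py w3
```

```text
7.675 [ 0.5675 -0.2249  0.3557] [-0.56   0.564  1.521  0.     1.05   2.357] [[0.223, -0.975, 0.006], [-0.975, -0.223, -0.004], [0.005, -0.005, -1.0]] [ 0.6  0.1 -0.4]
1104 0.08118305382861596 ((565.9721069335938, -226.39627075195312), (12.064996719360352, 59.169979095458984), 17.471519470214844)
disc ((566.6192626953125, -230.2528839111328), 25.761680603027344)
reader ((545.2034912109375, -161.3721923828125), (148.9806365966797, 57.297332763671875), 16.532756805419922)
```

View pics/w3.png

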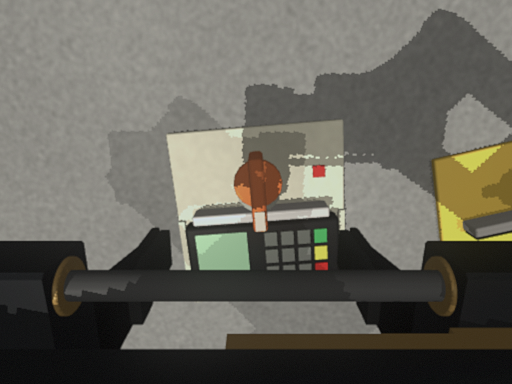

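The wrist view shows the wing with its mark at (260,220), pointing at the reader. It stands square to the dock at −72.5°, against the dock's +17.4°, so the knob is at about 1.57. The jaw is against the reader and the gripper is clear.

```bash
python3 -c "
from rig import *
print(hand_in())"
```

```text
the job is handed in; nothing more can be done
None
```

I turned the card reader dock's knob clockwise to its stop at about 1.57 rad, with the jaw drawn up against the reader. I then released it and handed the job in at about 7.7 s, without going near the phone dock; I did not separately measure the reader's gap to the fence.

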